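# Put the modelling tool back into the crowded tool crock

## Robot

A 6-joint arm with a two-finger parallel gripper is mounted at the origin on a cart in front of the work surface, level with it; the furniture and walls round the work are solid. World frame = base frame: x ahead of the robot, y to its left, z up, the work surface at z = 0. Lengths are in m, angles in degrees, forces in N, time in s.
With the tool pointing down it reaches from about 0.375 to 0.9 m from the base axis. Payload 3.1 kg.
Tool frame: the origin (TCP) lies on the centre line of the jaws, within the pads' length; the fingertips stand 22 mm ahead of it and the grasp point (between the pads) lies 3 mm ahead of it; z points along the fingers, y is the line along which they close (so a half turn about z gives the same grasp; the last joint's range is limited). The gripper opens to 87 mm and grips with 3 to 60 N. Pads are 19 mm wide; open, the fingers measure 117 mm over their backs; the gripper's body (75 mm by 190 mm) begins 51 mm behind the grasp point.
Start: joints at [-74.227, 30.224, 82.088, -0, 67.689, -10.227], TCP at [0.274, -0.562, 0.245] pointing down, gripper open.
Joint ranges: [-176.69, 176.69], [-43.24, 126.21], [12.49, 139.97], [-82, 262], [0, 151.66], [-163.58, 163.58]. Speed limits (degrees/s): [159.86, 159.86, 180, 180, 180, 180].

## Interface

Orientations are given as a 3x3 rotation matrix whose columns are the frame's x, y, z axes.
In Python, from rig import * gives the robot as it stands.
- The arm moves only by the shell command python3 -m jog 'ROWS'. ROWS is text: rows parted by semicolons, each of 7 numbers parted by spaces: the shift along the tool's x, y, z in mm, then the turn, a rotation vector about the tool's x, y, z in rad, then the finger opening in mm, from 0 to 87. In form: tx ty tz ax ay az fingers; .... A call has 1 to 12 rows; each row shifts and turns the commanded pose from where the row before left it, along the tool's axes as they then stand; what a row does not reach is not made up. A row lasts 1/8 s, in which the tool goes at most 62.5 mm and 10.7 degrees, less where a joint would pass 70% of its speed; a pose out of reach is approached as far as the arm can. A call with a gripper value outside its range is refused whole. The fingers move at their own pace and stop on an object; the grip force is fixed at half the most. Time passes only in rows, so rows that do not move let the fingers close. It gives the time, the measured TCP pose, the force, the opening and the grip force at its end, in the units of the state.
- read_state(): the state, without advancing time (a new reading comes with each control period).
- capture(name): name is "side" or "top" or "wrist"; returns a dict with "color" (400x640x3 uint8, red, green, blue), "camera_matrix" (3x3 intrinsics, pixels), "R" (3x3) and "t" (3): a world point X has camera coordinates R X + t. Camera axes: x right, y down, z forward; pixel columns grow to the right and rows downward; lengths in m; the calibration is good to about 2 mm. A picture is of the moment at which its call begins. There is no depth.
- hand_in(): hands the job in; it is judged then, once.
Trained networks look in the newest picture that a camera, given by its name, has taken for a name from the list of things; names that differ only in an ending like _2 or _b are one class to them, and where a whole thing is asked for, a point or a joint stands for the part that bears it (a point fixed in the world has none). Each returns a list of dicts, best first, with "conf" (0 to 1); they miss things now and then, are a little off and sometimes report something else, mostly with a low value. They report only what shows in the picture. A call takes as long as a camera call. They do not tell look-alikes from the thing itself.
- find_in(camera, target): "at" ([x, y, z] in m, in world coordinates, good to about 4 mm: the middle of the surface that is visible of it).
- trace(camera, target): "pixels" (400x640 bool, what is visible of it).
- place_of(camera, target): "at" ([x, y, z] in m, in world coordinates, good to about 4 mm: a listed point, or the origin of a listed thing).
The state is a dict: "time_s": time; "joint_positions": joint angles; "qvel": joint speeds; "tau": joint torques, N m; "position": TCP position; "tcp_rot": TCP orientation; "force": force on the tool from outside, world axes, zero at the start; "moment": the same for the moment, N m; "opening": opening from 0.0 (shut) to 1.0 (fully open); "grasp_force": force on a finger pad.
Only numpy, scipy, OpenCV 4.12 (cv2) and the standard library are available. Lean on these libraries where they do the work, as an engineer would, in place of code of your own. Each camera call takes 0.05 s, during which the arm holds its last target. There are 200 camera calls.

## Task

The pale boxwood modelling tool has been left in the plain clay pot: lift it out and put it away, foot down and blade up, among the others in the full tool crock. Hold on to it until its foot stands on the crock's floor, feeling for a way down and nudging the other tools gently aside rather than forcing it, then let go. Every tool must still stand in the crock, and the crock, the pot, the jars and the test tile must stay standing where they are.

Things in the scene. Friction and masses are not known exactly. Their poses are not given: they have to be found in the camera images.
- tool: the boxwood tool to put away: pale yellow, 205 mm long, 30 g; round shaft 12 mm thick, foot rounded; top 34 mm a flat blade 14 x 5.5 mm. It leans loose in the pot, foot on the pot's floor, about 35 degrees from upright, on the rim, its top away from the robot (within 1 rad of +x). Origin at the foot, z axis along it to the blade
- tool_foot (a point): the tip of the tool's foot (lower end)
- tool_grip (a point): a good place to grasp the tool: on the shaft's axis, 165 mm from the foot, where the shaft is 12 mm thick. With the tool seated in the crock this point is above the other tools
- pot: loose plain unglazed clay cylinder, 102 mm across, 118 mm tall, inner width about 86 mm, floor 5 mm thick, 0.52 kg; holds only the tool. Origin at the centre of its underside, z up
- crock: loose dark grey-green tool crock with a bare clay rim: 72 mm across, 105 mm tall, inside 60 mm across, floor 7 mm thick, 0.75 kg. Six loose tools stand crossed in it, up to 165 mm above the bench. They usually block the way straight down the middle, give way to light sideways pushes, and jam when pressed from above. Origin at the centre of its underside, z up
- loop_a: trimming loop tool, 169 mm long, round wooden handle 16 mm thick and 118 mm long, 32 mm wide wire loop; stands handle down in the crock. Origin halfway along it, 8 mm off its axis; its y axis points along it toward the handle end (down)
- loop_b: trimming loop tool, 162 mm long, round wooden handle 16 mm thick and 118 mm long, 32 mm wide wire loop; stands handle down in the crock. Origin halfway along it, 8 mm off its axis; its y axis points along it toward the handle end (down)
- wood_a: shorter brown modelling tool standing in the crock, 165 mm long, 12 mm thick. Origin at its lower end, z along it
- wood_b: shorter light brown modelling tool standing in the crock, 170 mm long, 12 mm thick. Origin at its lower end, z along it
- wood_c: shorter mid brown modelling tool standing in the crock, 160 mm long, 12 mm thick. Origin at its lower end, z along it
- wood_d: shorter very dark modelling tool standing in the crock, 155 mm long, 12 mm thick. Origin at its lower end, z along it
- jar_red: bystander: glaze jar with a red lid, 65 mm across, 91 mm tall. Origin under its centre
- jar_dark: bystander: glaze jar with a dark blue-grey lid, 65 mm across, 91 mm tall. Origin under its centre
- tile_blue: bystander: L-shaped glaze test tile, blue, 38 x 40 x 58 mm. Origin under its centre
There are look-alikes about, which are no part of the job. Leave any purple look-alike of the pot alone. What is shaped like the crock but orange is not meant.

How it is judged (in metres and radians):
On the way, in this order (a step that is already met when the one before it is completed fails the run):
1. the tool is held, lifted clear out of the pot (z of tool_foot in the frame of pot above 0.125 m and contact force between the fingers and tool above 0.5 N), for 0.1 s.
2. still held, the tool's foot is down on the crock's floor (z of tool_foot in the frame of crock below 0.02 m and horizontal distance between tool_foot and crock below 0.032 m and contact force between the fingers and tool above 0.5 N), for 0.1 s.
At the end, for the whole second after the job is handed in: the tool stands released and at rest in the crock, blade up (within 40 degrees of upright), its foot within 13 mm of the crock's floor; the six other tools still stand in the crock; crock and pot stand upright (z of tool_foot in the frame of crock below 0.02 m and horizontal distance between tool_foot and crock below 0.032 m and angle between tool's own z axis and vertical below 0.7 rad and linear speed of tool below 0.05 m/s and distance between each of loop_a, loop_b and crock below 0.118 m and distance between each of wood_a, wood_d, wood_b, wood_c and crock below 0.045 m and angle between each of crock, pot's own z axis and vertical below 0.1 rad); the robot touches nothing.
It fails at once if the tool is forced: it presses on another tool with more than 25 N, or on the crock with more than 30 N (contact force between tool and loop_a above 25 N or contact force between tool and wood_a above 25 N or contact force between tool and loop_b above 25 N or contact force between tool and wood_d above 25 N or contact force between tool and wood_b above 25 N or contact force between tool and wood_c above 25 N or contact force between tool and crock above 30 N).
It fails at once if the crock or the pot is tipped by more than 20 degrees or shifted by more than 50 mm (angle between any of crock, pot's own z axis and vertical above 0.35 rad or distance of any of crock, pot from where it was at the start of the episode above 0.05 m).
It fails at once if a jar or the blue test tile is shifted by more than 30 mm (distance of any of jar_red, jar_dark, tile_blue from where it was at the start of the episode above 0.03 m).
It also fails if it takes over 72 s, if anything falls off the work surface, if the arm or the gripper's body presses on something with over 40 N, if the wrist force passes 120 N, or if a joint passes its speed limit or range.

## Working session

There is one attempt and no reset: what is moved stays moved. The work goes in short steps, Python scripts to look and compute and a shell command to move; the robot and the scene stay as the last step left them, time stands still between calls to the robot, and variables do not carry over. Pictures are saved under pics/ and viewed, at most 10 in all, crops included, and the job is handed in when it is done.

```bash
ls; mkdir -p pics
python3 - <<'E'
from rig import *
import cv2,numpy as np
im=[]
for c in("side","top"):
    d=capture(c); im.append(d["color"]); print(c,d["R"].round(3).tolist(),d["t"].round(3),d["camera_matrix"].round(0).tolist())
    for n in("tool_foot","tool_grip","tool","pot","crock","jar_red","jar_dark","tile_blue"):
        print(c,n,[(np.round(r["at"],3).tolist(),round(r["conf"],2)) for r in place_of(c,n)][:3])
cv2.imwrite("pics/a.png",cv2.resize(np.vstack(im)[:,:,::-1],(480,600),interpolation=cv2.INTER_AREA))
cv2.imwrite("pics/s.png",im[0][:,:,::-1]);cv2.imwrite("pics/t.png",im[1][:,:,::-1])
print(read_state())
E
```

```text
pics
side [[-0.99, -0.139, 0.017], [-0.072, 0.398, -0.915], [0.12, -0.907, -0.404]] [0.579 0.119 0.995] [[385.0, 0.0, 320.0], [0.0, 385.0, 196.0], [0.0, 0.0, 1.0]]
side tool_foot [([0.613, -0.135, 0.144], 0.15)]
side tool_grip [([0.612, -0.14, 0.141], 0.54)]
side tool []
side pot [([0.58, 0.026, 0.004], 0.89), ([0.556, -0.125, -0.001], 0.85), ([0.399, -0.127, -0.001], 0.62)]
side crock [([0.503, 0.153, 0.0], 0.94), ([0.526, 0.281, 0.003], 0.56)]
side jar_red [([0.699, -0.332, -0.003], 0.83)]
side jar_dark [([0.74, -0.018, -0.004], 0.96), ([0.637, 0.368, -0.003], 0.46)]
side tile_blue [([0.636, 0.367, -0.005], 0.77)]
top [[0.027, -1.0, 0.008], [-0.981, -0.028, -0.193], [0.193, -0.003, -0.981]] [0.003 0.591 1.419] [[441.0, 0.0, 316.0], [0.0, 441.0, 197.0], [0.0, 0.0, 1.0]]
top tool_foot [([0.517, -0.117, 0.01], 0.5)]
top tool_grip [([0.606, -0.135, 0.14], 0.41), ([0.741, -0.02, -0.001], 0.31)]
top tool [([0.521, -0.116, 0.009], 0.46), ([0.639, 0.368, 0.001], 0.21)]
top pot [([0.588, 0.026, 0.002], 0.9), ([0.406, -0.124, -0.004], 0.8), ([0.56, -0.129, -0.002], 0.71)]
top crock [([0.526,
[... 319 characters left out ...]
564366e-03,
        6.76888882e+01, -1.02268145e+01]), 'qvel': array([-0.08099169, -0.0153812 ,  0.04727956,  0.03097682, -0.05997867,
        0.07907789]), 'tau': array([ 3.20361441e-04, -4.39994967e+01, -1.76988387e+01,  6.32989593e-02,
        5.03780076e-02, -1.35865361e-05]), 'position': array([ 0.27401778, -0.56171465,  0.24457158]), 'tcp_rot': array([[ 8.98795391e-01,  4.38368388e-01,  3.07744679e-05],
       [ 4.38368389e-01, -8.98795391e-01, -3.49573343e-05],
       [ 1.23357596e-05,  4.49100449e-05, -9.99999999e-01]]), 'force': array([-0.0470508 ,  0.09078555,  1.03970133]), 'moment': array([ 0.02470685,  0.03155514, -0.03756996]), 'grasp_force': 0.0, 'opening': 0.9976364670991141}
```

View pics/s.png

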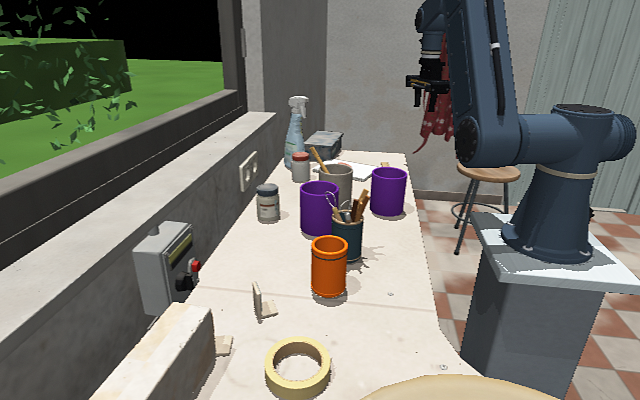

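View pics/t.png

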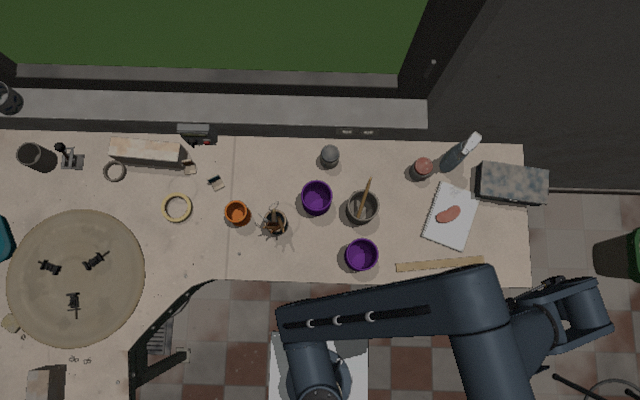

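The side view shows the clay pot at about (337,178) with the tool's tip at (313,150). The crock is at (347,232), between a purple pot and the orange look-alike. From the top, the clay pot is at (363,208) and the tool leans up to (369,178). The crock is at (275,222). Next I'll fit the tool's axis using both views.

```bash
cat > h.py <<'E'
from rig import *
import numpy as np, cv2
from scipy.spatial.transform import Rotation as Ro
def axisplane(cam,name="tool",d=None,sel=None):
    "plane (n,c) n.X=c through camera centre and the fitted image axis of a traced thing"
    d=d or capture(cam); T=trace(cam,name)
    if not T: return None
    m=T[0]["pixels"]
    if sel is not None: m=m&sel
    v,u=np.nonzero(m); P=np.c_[u,v].astype(np.float32)
    vx,vy,x0,y0=cv2.fitLine(P,cv2.DIST_HUBER,0,.01,.01).ravel()
    s=(P-[x0,y0])@[vx,vy]; e=[(x0+vx*k,y0+vy*k) for k in(s.min(),s.max())]
    Ki=np.linalg.inv(d["camera_matrix"]); r=[d["R"].T@Ki@[*q,1] for q in e]
    C=-d["R"].T@d["t"]; n=np.cross(*r); n/=np.linalg.norm(n)
    print(cam,T[0]["conf"],len(P),np.round(e,1).tolist())
    return n,n@C,C,r
def line(a,b):
    z=np.cross(a[0],b[0]); z/=np.linalg.norm(z); z*=np.sign(z[2])
    p=np.linalg.lstsq(np.array([a[0],b[0],z]),np.array([a[1],b[1],0]),rcond=None)[0]
    return p,z
def delta(p,R):
    s=read_state(); R0=s["tcp_rot"]
    print("t",s["time_s"],"shift mm",(R0.T@(np.array(p)-s["position"])*1e3).round(1),"turn",Ro.from_matrix(R0.T@R).as_rotvec().round(3))
E
python3 - <<'E'
from h import *
a=axisplane("side");b=axisplane("top")
if a and b:
    p,z=line(a,b); print(z,np.degrees(np.arccos(z[2])),np.degrees(np.arctan2(z[1],z[0])))
    for h in(.01,.118,.14,.17): print(p+z*(h-p[2])/z[2])
for c in("side","top"):
    print(c,[ (np.round(r["at"],3),r["conf"]) for n in("tool_grip","tool_foot") for r in place_of(c,n)])
for tilt in(0,10,15):
  az=np.radians(-12);t=np.radians(tilt); Z=np.array([np.sin(t)*np.cos(az),np.sin(t)*np.sin(az),-np.cos(t)])
  Y=np.array([-np.sin(az),np.cos(az),0])*-1; R=np.c_[np.cross(Y,Z),Y,Z]
  delta(np.array([.609,-.137,.142])-.1*Z,R)
E
```

```text
top 0.47 99 [[357.79998779296875, 215.89999389648438], [370.0, 178.0]]
side [(array([ 0.616, -0.138,  0.142]), 0.5), (array([ 0.632,  0.368, -0.001]), 0.43)]
top [(array([ 0.608, -0.14 ,  0.139]), 0.65), (array([ 0.517, -0.116,  0.007]), 0.48), (array([ 0.735, -0.017,  0.001]), 0.25)]
t 1.3 shift mm [ 487.3 -234.9    2.5] turn [0.    0.    0.663]
t 1.3 shift mm [ 473.6 -245.6    4. ] turn [-0.058  0.168  0.662]
t 1.3 shift mm [ 466.9 -250.8    5.9] turn [-0.087  0.252  0.659]
```

```bash
python3 -m jog '47 -24.5 0 0 0 0 60;47 -24.5 0 0 0 0 60;47 -24.5 0 0 0 0 60;47 -24.5 0 0 0 0 60;47 -24.5 0 0 0 0 60;47 -24.5 0 0 0 0 60;47 -24.5 0 0 0 0 60;47 -24.5 0 0 0 0 60;47 -24.5 0 0 0 0 60;47 -24.5 0 0 0 0 60;0 0 0 0 0 0.17 60;0 0 0 0 0 0.17 60'; python3 -m jog '0 0 0 0 0 0.17 60;0 0 0 0 0 0.17 60;0 0 0 0 0.17 0 60;0 0 0 0 0 0 60'
python3 - <<'E'
from h import *
d=capture("wrist");cv2.imwrite("pics/w1.png",d["color"][:,:,::-1])
w=axisplane("wrist",d=d);b=axisplane("top");a=axisplane("side")
for q in (b,a):
  if w and q:
    p,z=line(w,q); print(z,np.degrees(np.arccos(z[2])),np.degrees(np.arctan2(z[1],z[0])))
    for h in(.01,.142): print(p+z*(h-p[2])/z[2])
for c in("wrist","side","top"):
    print(c,[(n,np.round(r["at"],3),round(r["conf"],2)) for n in("tool_grip","tool_foot","pot") for r in place_of(c,n)])
print(read_state()["joint_positions"].round(1))
E
```

```text
time_s: 2.8
position: [0.5895, -0.1343, 0.2445]
tcp_rot: [[0.994, 0.11, -0.0], [0.11, -0.994, -0.0], [-0.0, 0.0, -1.0]]
force: [-0.8, -0.5, 0.6]
opening: 0.686
grasp_force: 0.0
time_s: 3.3
position: [0.5858, -0.1341, 0.2437]
tcp_rot: [[0.961, -0.224, 0.159], [-0.222, -0.974, -0.036], [0.163, -0.001, -0.987]]
force: [-0.3, -0.4, 0.0]
opening: 0.689
grasp_force: 0.0
wrist 0.94 1259 [[315.0, 158.0], [315.0, 260.0]]
side 0.47 74 [[311.6000061035156, 147.6999969482422], [325.20001220703125, 169.89999389648438]]
[ 0.56126971 -0.13673098  0.81626034] 35.28782692270878 -13.69115187321357
[ 0.52234456 -0.11726522  0.01      ]
[ 0.61310923 -0.13937642  0.142     ]
wrist [('tool_grip', array([ 0.616, -0.136,  0.141]), 0.75), ('tool_foot', array([ 0.517, -0.118,  0.006]), 0.79), ('pot', array([ 0.587,  0.024, -0.002]), 0.73), ('pot', array([ 0.559, -0.129, -0.005]), 0.72)]
side [('tool_grip', array([ 0.613, -0.138,  0.14 ]), 0.45), ('tool_grip', array([0.511, 0.155, 0.086]), 0.28), ('pot', array([ 0.554, -0.125,  0.   ]), 0.93), ('pot', array([0.581, 0.025, 0.003]), 0.92), ('pot', array([ 0.398, -0.124, -0.   ]), 0.72), ('pot', array([0.508, 0.156, 0.09 ]), 0.3)]
top [('tool_grip', array([ 0.5  ,  0.149, -0.003]), 0.48), ('tool_grip', array([ 0.609, -0.139,  0.14 ]), 0.41), ('tool_foot', array([0.637, 0.37 , 0.001]), 0.41), ('pot', array([0.588, 0.028, 0.001]), 0.57)]
[-24.5  25.2  92.3   2.4  53.   77.2]
```

View pics/w1.png

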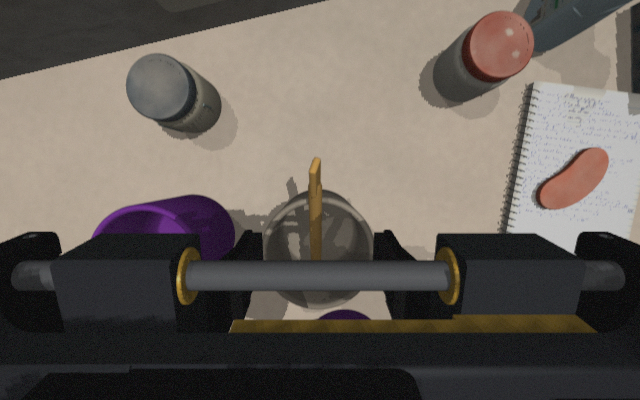

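The wrist view shows the tool upright between the fingers, with its tip at (315,158), so the approach is aligned. The fit gives a 35.3° lean, azimuth -13.7° and the grip point at about (0.613,-0.139,0.142).

Run:
```python
from h import *
R=read_state()["tcp_rot"]
delta(np.array([.613,-.139,.142])-.003*R[:,2],R)
```

```text
t 4.05 shift mm [  6.5  -1.9 102.1] turn [0. 0. 0.]
```

```bash
python3 -m jog '6.5 -2 20 0 0 0 60;0 0 25 0 0 0 60;0 0 25 0 0 0 60;0 0 20 0 0 0 60;0 0 12 0 0 0 60;0 0 0 0 0 0 30;0 0 0 0 0 0 10;0 0 0 0 0 0 0;0 0 0 0 0 0 0;0 0 0 0 0 0 0;0 0 0 0 0 0 0'
```

```text
time_s: 5.42
position: [0.6126, -0.1388, 0.1454]
tcp_rot: [[0.96, -0.224, 0.165], [-0.221, -0.975, -0.038], [0.17, 0.0, -0.986]]
force: [-0.1, 0.3, 0.3]
opening: 0.124
grasp_force: 30.0
```

```bash
python3 -m jog '4 0 -10 0 0 0 0;6 0 -20 0 0 0 0;5 0 -25 0 0 0 0;5 0 -30 0 0 0 0;5 0 -30 0 0 0 0;5 0 -30 0 0 0 0;5 0 -30 0 0 0 0;0 0 0 0 0 0 0;0 0 0 0 0 0 0'
python3 - <<'E'
from h import *
a=axisplane("side");b=axisplane("top")
if a and b:
    p,z=line(a,b); print(z,np.degrees(np.arccos(z[2])))
for c in("side","top"):
    print(c,[(n,np.round(r["at"],3),round(r["conf"],2)) for n in("tool_grip","tool_foot","pot","crock","loop_a","wood_a") for r in place_of(c,n)])
print(read_state()["joint_positions"].round(1))
d=capture("side");cv2.imwrite("pics/s2.png",cv2.resize(d["color"][130:290,230:470,::-1],None,fx=3,fy=3,interpolation=cv2.INTER_CUBIC))
E
```

```text
time_s: 6.55
position: [0.6166, -0.1396, 0.3228]
tcp_rot: [[0.961, -0.224, 0.163], [-0.221, -0.975, -0.037], [0.168, -0.0, -0.986]]
force: [0.2, -0.0, -0.3]
opening: 0.125
grasp_force: 30.0
side 0.78 239 [[310.5, 84.69999694824219], [348.29998779296875, 147.8000030517578]]
top 0.42 54 [[368.0, 194.0], [372.1000061035156, 181.6999969482422]]
[ 0.56159242 -0.13002534  0.81713363] 35.201120153587574
side [('tool_grip', array([ 0.614, -0.139,  0.316]), 0.63), ('tool_foot', array([ 0.526, -0.12 ,  0.184]), 0.79), ('pot', array([0.582, 0.025, 0.002]), 0.8), ('pot', array([ 0.556, -0.125,  0.001]), 0.63), ('pot', array([ 0.399, -0.126, -0.   ]), 0.57), ('crock', array([ 0.524,  0.282, -0.   ]), 0.87), ('crock', array([0.504, 0.154, 0.   ]), 0.8), ('loop_a', array([0.51 , 0.156, 0.087]), 0.57), ('loop_a', array([0.5  , 0.165, 0.083]), 0.57)]
top [('tool_grip', array([ 0.611, -0.139,  0.316]), 0.64), ('tool_foot', array([0.529, 0.15 , 0.009]), 0.72), ('pot', array([0.586, 0.027, 0.001]), 0.96), ('crock', array([0.526, 0.285, 0.   ]), 0.89), ('crock', array([ 0.503,  0.152, -0.006]), 0.6), ('loop_a', array([0.497, 0.165, 0.081]), 0.56), ('loop_a', array([0.505, 0.153, 0.087]), 0.51), ('wood_a', array([0.511, 0.126, 0.007]), 0.48), ('wood_a', array([0.528, 0.15 , 0.011]), 0.43), ('wood_a', array([0.503, 0.136, 0.006]), 0.43)]
[-23.7  22.7  82.7   2.   65.1  78.6]
```

View pics/s2.png

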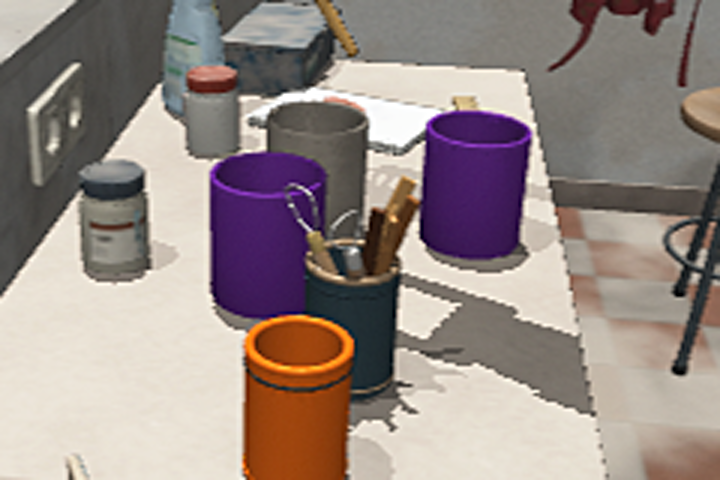

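The tool hangs in the grip and the foot is at about z=0.18, clear of the pot. The crock in this crop is at (352,320), with its tools crossed. Next I'll move so the wrist camera can look down into the crock.

```bash
python3 -m jog '-28 -31 -4.7 0 0 0 0;-28 -31 -4.7 0 0 0 0;-28 -31 -4.7 0 0 0 0;-28 -31 -4.7 0 0 0 0;-28 -31 -4.7 0 0 0 0;-28 -31 -4.7 0 0 0 0;-28 -31 -4.7 0 0 0 0;-28 -31 -4.7 0 0 0 0;0 0 0 0 0 0 0'
python3 - <<'E'
from h import *
d=capture("wrist");cv2.imwrite("pics/w2.png",d["color"][:,:,::-1])
print(read_state()["joint_positions"].round(1), d["R"].round(3).tolist(),d["t"].round(3))
for n in("crock","loop_a","wood_a","tool_foot"):
    print(n,[(np.round(r["at"],3).tolist(),round(r["conf"],2)) for r in place_of("wrist",n)])
P=d["camera_matrix"]@(d["R"]@np.array([.503,.153,.105])+d["t"]); print(P[:2]/P[2])
E
```

```text
time_s: 8.52
position: [0.4499, 0.1546, 0.3228]
tcp_rot: [[0.961, -0.22, 0.165], [-0.217, -0.975, -0.037], [0.169, -0.0, -0.986]]
force: [0.1, 0.2, -0.1]
opening: 0.125
grasp_force: 30.0
[  7.4   9.8 101.9  -3.9  59.1 111.9] [[-0.22, -0.976, 0.0], [-0.971, 0.219, 0.094], [-0.091, 0.02, -0.996]] [0.248 0.405 0.514]
crock [([0.503, 0.154, -0.001], 0.73), ([0.527, 0.278, -0.005], 0.59)]
loop_a [([0.499, 0.164, 0.084], 0.74), ([0.509, 0.153, 0.084], 0.59)]
wood_a [([0.489, 0.129, 0.011], 0.84), ([0.528, 0.153, 0.012], 0.82), ([0.502, 0.138, 0.007], 0.82), ([0.511, 0.128, 0.002], 0.81), ([0.499, 0.163, 0.085], 0.4)]
tool_foot []
[307.65823224 164.44920769]
```

View pics/w2.png

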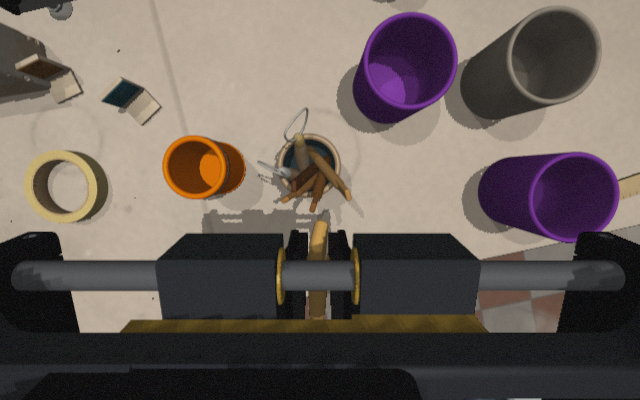

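Run:
```python
from h import *
d=capture("wrist");i=d["color"][90:230,240:380,::-1]
cv2.imwrite("pics/w3.png",cv2.resize(i,None,fx=4.2,fy=4.2,interpolation=cv2.INTER_CUBIC))
def pr(x): q=d["camera_matrix"]@(d["R"]@np.array(x)+d["t"]); return (((q[:2]/q[2])-[240,90])*4.2).round(0)
for dx,dy in((0,0),(.03,0),(0,.03),(-.03,0),(0,-.03)): print(dx,dy,pr([.503+dx,.153+dy,.105]),pr([.503+dx,.153+dy,.007]))
```

```text
0 0 [275. 325.] [286. 328.]
0.03 0 [250. 216.] [266. 242.]
0 0.03 [167. 350.] [201. 347.]
-0.03 0 [300. 433.] [305. 413.]
0 -0.03 [383. 300.] [371. 308.]
```

View pics/w3.png

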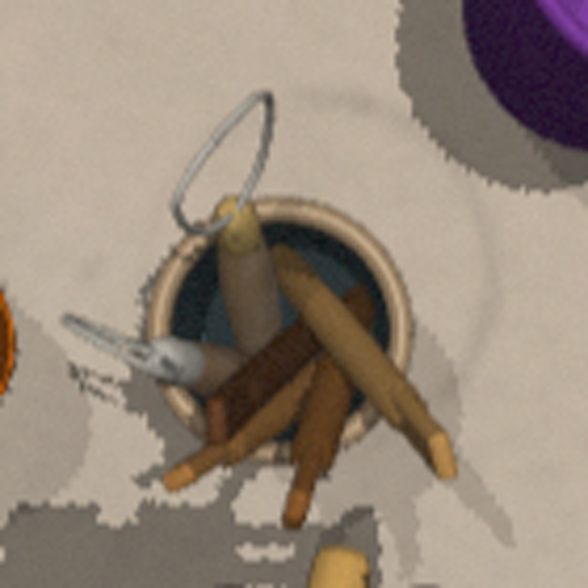

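This crop shows the rim's centre at about (280,330). The clearest way down is upper right of centre: bare floor around (325-345,265), between the light brown tool, the right-hand wall and the loop. That's an offset from the crock's centre of about +14 mm in x and -18 mm in y. I'll raise the tool, bring it upright, then work out the shift.

```bash
python3 -m jog '4 0 -25 0 0 0 0;4 0 -25 0 0 0 0;0 0 0 0 0.155 0 0;0 0 0 0 0.155 0 0;0 0 0 0 0.155 0 0;0 0 0 0 0.15 0 0;0 0 0 0 0 0 0'
cat >> h.py <<'E'
RG=np.array([[.961,-.224,.163],[-.221,-.975,-.037],[.168,0,-.986]])
UG=RG.T@np.array([.5615,-.133,.8165]); UG/=np.linalg.norm(UG)  # tool axis in gripper frame
def foot(L=.165):
    s=read_state(); R=s["tcp_rot"]; u=R@UG
    return s["position"]+.003*R[:,2]-L*u, u, s
E
python3 - <<'E'
from h import *
f,u,s=foot(); print("foot",f.round(4),"u",u.round(3)); print(s["joint_positions"].round(1),s["position"])
a=axisplane("side");b=axisplane("top");
if a and b: print(line(a,b))
for c in("side","top"): print(c,[(n,np.round(r["at"],3),round(r["conf"],2)) for n in("tool_grip","tool_foot") for r in place_of(c,n)])
t=np.array([.515,.1345,.195]); print("shift",(s["tcp_rot"].T@(t-f)*1e3).round(1), "down",(s["tcp_rot"].T@[0,0,-1]).round(3))
E
```

```text
time_s: 9.7
position: [0.45, 0.1495, 0.3717]
tcp_rot: [[0.715, -0.232, 0.66], [-0.164, -0.973, -0.164], [0.68, 0.009, -0.733]]
force: [0.4, -0.8, -0.6]
opening: 0.126
grasp_force: 30.0
foot [0.446  0.1496 0.2046] u [ 0.036 -0.003  0.999]
[ 16.9   1.4 116.2 -42.6  31.  151.2] [0.44998457 0.14948957 0.37165325]
side 0.96 445 [[376.1000061035156, 177.0], [380.0, 79.0]]
side [('tool_grip', array([0.452, 0.15 , 0.368]), 0.73), ('tool_foot', array([0.447, 0.15 , 0.201]), 0.83)]
top [('tool_grip', array([0.451, 0.15 , 0.37 ]), 0.41)]
shift [45.3 -1.4 55. ] down [-0.68  -0.009  0.733]
```

```bash
python3 -m jog '0 0 0 .119 0 -.128 0;0 0 0 .119 0 -.128 0;0 0 0 .119 0 -.128 0;0 0 0 0 0 0 0;0 0 0 0 0 0 0'
cat > q.py <<'E'
from h import *
import sys
f,u,s=foot(); R=s["tcp_rot"]
print("foot",f.round(4),"u",u.round(3),"j",s["joint_positions"].round(1),"F",s["force"].round(1))
t=np.array([float(v) for v in sys.argv[1:4]])
print("shift",(R.T@(t-f)*1e3).round(1),"down",(R.T@[0,0,-1]).round(3),"X",R[0].round(3),"Y",R[1].round(3),"upright turn",(R.T@np.cross(u,[0,0,1])).round(3))
E
python3 q.py .515 .1345 .195
```

```text
time_s: 10.72
position: [0.4456, 0.1517, 0.3647]
tcp_rot: [[0.763, 0.025, 0.646], [0.019, -1.0, 0.016], [0.647, 0.0, -0.763]]
force: [0.6, -0.0, -0.9]
opening: 0.123
grasp_force: 30.0
foot [0.4342 0.152  0.198 ] u [ 0.081 -0.002  0.997] j [  7.7  -1.6 118.9 -10.4  22.9 104.4] F [ 0.6 -0.  -0.9]
shift [59.3 19.5 54.2] down [-0.647 -0.     0.763] X [0.763 0.025 0.646] Y [ 0.019 -1.     0.016] upright turn [-0.003  0.08  -0.002]
```

```bash
python3 -m jog '12 4 11 0 0 0 0;15 5 14 0 0 0 0;16 5 15 0 0 0 0;16 5.5 14 0 0 0 0;0 0 0 0 .08 0 0;0 0 0 0 0 0 0;0 0 0 0 0 0 0'; python3 q.py .515 .1345 .175
python3 - <<'E'
from h import *
a=axisplane("side")
dt=capture("top");ds=capture("side")
for c in("side","top"): print(c,[(n,np.round(r["at"],3),round(r["conf"],2)) for n in("tool_grip","tool_foot","crock") for r in place_of(c,n)])
cv2.imwrite("pics/s4.png",cv2.resize(np.hstack([ds["color"][120:280,280:410],dt["color"][150:310,210:340]])[:,:,::-1],None,fx=3,fy=3,interpolation=cv2.INTER_CUBIC))
E
```

```text
time_s: 11.6
position: [0.5258, 0.1349, 0.3616]
tcp_rot: [[0.709, 0.027, 0.705], [0.019, -1.0, 0.019], [0.705, 0.0, -0.709]]
force: [-0.8, -0.2, -0.3]
opening: 0.125
grasp_force: 30.0
foot [0.5277 0.1355 0.1945] u [ 0.002 -0.004  1.   ] j [  3.2   5.2 115.3  -4.8  14.8  95.8] F [-0.8 -0.2 -0.3]
shift [-22.8   0.7   4.9] down [-0.705 -0.     0.709] X [0.709 0.027 0.705] Y [ 0.019 -1.     0.019] upright turn [-0.003  0.001 -0.002]
side 0.72 435 [[338.79998779296875, 177.0], [342.20001220703125, 81.9000015258789]]
side [('tool_grip', array([0.53 , 0.134, 0.358]), 0.66), ('tool_foot', array([0.527, 0.134, 0.191]), 0.91), ('crock', array([0.505, 0.153, 0.002]), 0.57), ('crock', array([ 0.523,  0.283, -0.002]), 0.56), ('crock', array([0.502, 0.169, 0.086]), 0.52)]
top [('tool_grip', array([0.525, 0.134, 0.354]), 0.52), ('crock', array([ 0.53 ,  0.283, -0.002]), 0.5)]
```

View pics/s4.png

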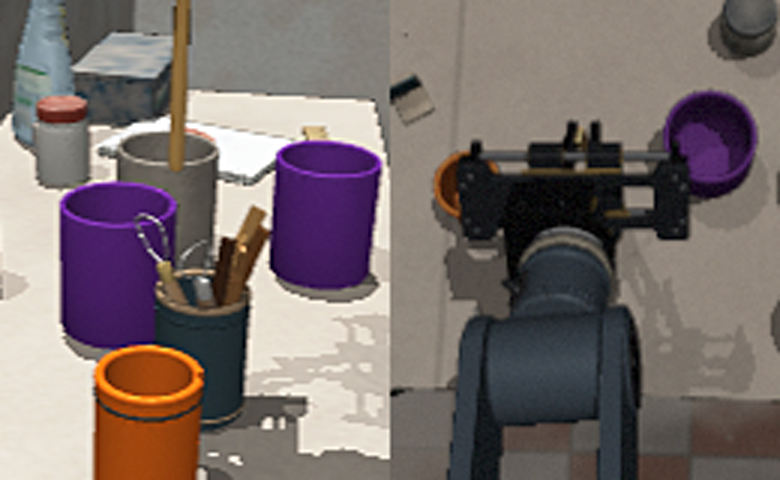

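In the left panel the tool is upright, with its foot at (177,168) above the crock at (202,340). Joint 5 is near its lower limit at this approach direction, so I'll swing the gripper about the tool's axis before going down.

```bash
python3 -m jog '0 0 0 .09 0 -.09 0;0 0 0 .09 0 -.09 0;0 0 0 .09 0 -.09 0;0 0 0 .09 0 -.09 0;0 0 0 .09 0 -.09 0;0 0 0 .09 0 -.09 0;0 0 0 0 0 0 0;0 0 0 0 0 0 0'; python3 q.py .515 .1345 .175
```

```text
time_s: 13.1
position: [0.5203, 0.1311, 0.3536]
tcp_rot: [[0.626, 0.535, 0.568], [0.385, -0.845, 0.371], [0.678, -0.013, -0.735]]
force: [-0.3, 0.9, 0.1]
opening: 0.129
grasp_force: 30.0
foot [0.5151 0.1313 0.1865] u [0.042 0.006 0.999] j [-13.8   6.1 114.3  51.2  39.5   9.1] F [-0.3  0.9  0.1]
shift [-6.6 -2.6  9.6] down [-0.678  0.013  0.735] X [0.626 0.535 0.568] Y [ 0.385 -0.845  0.371] upright turn [-0.012  0.038 -0.012]
```

```bash
python3 -m jog '0 0 0 -.012 .038 -.012 0;0 0 0 0 0 0 0;0 0 0 0 0 0 0'; python3 q.py .515 .1345 .165
python3 - <<'E'
from h import *
for c in("side","top","wrist"):
    capture(c); print(c,[(n,np.round(r["at"],3),round(r["conf"],2)) for n in("tool_grip","tool_foot") for r in place_of(c,n)])
E
```

```text
time_s: 13.48
position: [0.5203, 0.1316, 0.3539]
tcp_rot: [[0.596, 0.537, 0.597], [0.382, -0.844, 0.376], [0.706, 0.004, -0.708]]
force: [-0.3, 0.9, -0.4]
opening: 0.122
grasp_force: 30.0
foot [0.5221 0.1328 0.1868] u [ 0. -0.  1.] j [-14.3   6.1 115.9  56.1  38.1   3.4] F [-0.3  0.9 -0.4]
shift [-18.9  -5.3  11.9] down [-0.706 -0.004  0.708] X [0.596 0.537 0.597] Y [ 0.382 -0.844  0.376] upright turn [-0.  0. -0.]
side [('tool_grip', array([0.525, 0.134, 0.35 ]), 0.89), ('tool_foot', array([0.524, 0.13 , 0.186]), 0.97), ('tool_foot', array([ 0.698, -0.332, -0.   ]), 0.59)]
top [('tool_grip', array([0.517, 0.131, 0.347]), 0.41)]
wrist [('tool_grip', array([0.525, 0.137, 0.354]), 0.77)]
```

```bash
python3 -m jog '-9.5 -2.6 6 0 0 0 0;-9.5 -2.6 6 0 0 0 0;-7 0 7 0 0 0 0;-7 0 7 0 0 0 0;-7 0 7 0 0 0 0;-7 0 7 0 0 0 0;0 0 0 0 0 0 0;0 0 0 0 0 0 0'; python3 q.py .515 .1345 .09
python3 - <<'E'
from h import *
d=capture("wrist");e=capture("side")
print([(np.round(r["at"],3),round(r["conf"],2)) for r in place_of("side","tool_foot")])
cv2.imwrite("pics/w5.png",np.hstack([cv2.resize(d["color"][20:300,150:490],(425,350)),cv2.resize(e["color"][165:265,310:400],(315,350),interpolation=cv2.INTER_CUBIC)])[:,:,::-1])
E
```

```text
time_s: 14.92
position: [0.5139, 0.1325, 0.2926]
tcp_rot: [[0.596, 0.536, 0.598], [0.382, -0.844, 0.376], [0.706, 0.004, -0.708]]
force: [-0.1, 0.3, -0.4]
opening: 0.123
grasp_force: 30.0
foot [0.5158 0.1337 0.1255] u [-0.001 -0.     1.   ] j [-14.4  12.4 121.9  71.9  32.7 -15.9] F [-0.1  0.3 -0.4]
shift [-25.2  -1.2  24.9] down [-0.706 -0.004  0.708] X [0.596 0.536 0.598] Y [ 0.382 -0.844  0.376] upright turn [ 0.    -0.001  0.   ]
[(array([0.517, 0.132, 0.121]), 0.62)]
```

View pics/w5.png

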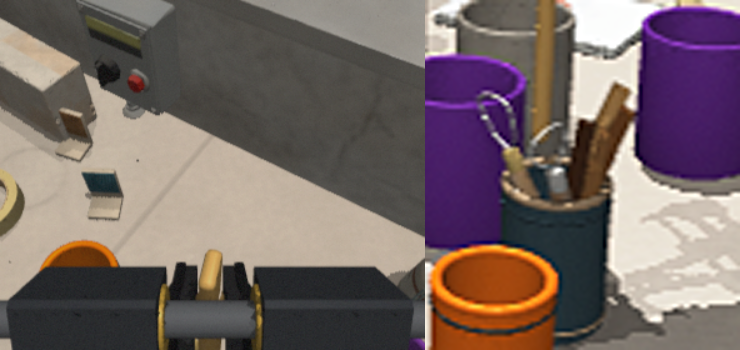

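The right panel shows the shaft at (545,120), going down into the crock behind the loop tools. There is no contact force yet, so I'll feel my way down.

```bash
python3 -m jog '-4 -.5 4 0 0 0 0;-4 -.5 4 0 0 0 0;-4 0 4 0 0 0 0;-4 0 4 0 0 0 0;-4 0 4 0 0 0 0'; python3 q.py .515 .1345 .07
python3 -m jog '-3.5 0 3.5 0 0 0 0;-3.5 0 3.5 0 0 0 0;0 0 0 0 0 0 0'; python3 q.py .515 .1345 .07
```

```text
time_s: 15.7
position: [0.5129, 0.1333, 0.2633]
tcp_rot: [[0.597, 0.536, 0.597], [0.382, -0.844, 0.376], [0.706, 0.003, -0.709]]
force: [-0.4, 0.3, -0.9]
opening: 0.123
grasp_force: 30.0
foot [0.5146 0.1345 0.0962] u [ 0.001 -0.     1.   ] j [-14.3  16.3 124.1  81.3  31.2 -27. ] F [-0.4  0.3 -0.9]
shift [-18.3   0.1  18.8] down [-0.706 -0.003  0.709] X [0.597 0.536 0.597] Y [ 0.382 -0.844  0.376] upright turn [-0.  0. -0.]
time_s: 16.08
position: [0.5129, 0.1334, 0.2535]
tcp_rot: [[0.597, 0.536, 0.597], [0.382, -0.844, 0.377], [0.705, 0.003, -0.709]]
force: [0.1, 0.3, -0.7]
opening: 0.122
grasp_force: 30.0
foot [0.5145 0.1346 0.0864] u [ 0.001 -0.001  1.   ] j [-14.4  17.6 124.8  84.7  31.  -30.9] F [ 0.1  0.3 -0.7]
shift [-11.3   0.3  11.9] down [-0.705 -0.003  0.709] X [0.597 0.536 0.597] Y [ 0.382 -0.844  0.377] upright turn [-0.001  0.001 -0.001]
```

```bash
python3 -m jog '-3.5 0 3.5 0 0 0 0;-3.5 0 3.5 0 0 0 0;-3.5 0 3.5 0 0 0 0;0 0 0 0 0 0 0' | grep -E 'pos|force';python3 -m jog '-3.5 0 3.5 0 0 0 0;-3.5 0 3.5 0 0 0 0;0 0 0 0 0 0 0'| grep -E 'pos|force'; python3 q.py .515 .1345 .04
```

```text
position: [0.5129, 0.1333, 0.2387]
force: [-0.6, 1.0, 0.2]
grasp_force: 30.0
position: [0.513, 0.1332, 0.2288]
force: [-0.1, -1.0, -1.0]
grasp_force: 30.0
foot [0.5146 0.1344 0.0617] u [ 0.001 -0.     1.   ] j [-14.4  21.3 126.4  93.5  30.9 -41.2] F [-0.1 -1.  -1. ]
shift [-15.    0.1  15.6] down [-0.705 -0.003  0.709] X [0.597 0.536 0.597] Y [ 0.382 -0.844  0.376] upright turn [-0.001  0.001 -0.001]
```

```bash
python3 -m jog '-3 0 3 0 0 0 0;-3 0 3 0 0 0 0;0 0 0 0 0 0 0' | grep -E 'pos|force';python3 -m jog '-3 0 3 0 0 0 0;-3 0 3 0 0 0 0;0 0 0 0 0 0 0'| grep -E 'pos|force'; python3 q.py .515 .1345 .02
```

```text
position: [0.5131, 0.1331, 0.2204]
force: [0.5, -0.7, -1.3]
grasp_force: 30.0
position: [0.5129, 0.1331, 0.2118]
force: [0.1, -0.6, -0.6]
grasp_force: 30.0
foot [0.5145 0.1342 0.0446] u [ 0.001 -0.     1.   ] j [-14.4  24.  127.4  99.5  31.3 -48.3] F [ 0.1 -0.6 -0.6]
shift [-16.9  -0.1  17.9] down [-0.705 -0.003  0.709] X [0.597 0.536 0.596] Y [ 0.382 -0.844  0.376] upright turn [-0.     0.001 -0.   ]
```

```bash
python3 -m jog '-3 0 3 0 0 0 0;-3 0 3 0 0 0 0;0 0 0 0 0 0 0' | grep -E 'pos|force';python3 -m jog '-2 0 2 0 0 0 0;-2 0 2 0 0 0 0;0 0 0 0 0 0 0'| grep -E 'pos|force';python3 -m jog '-2 0 2 0 0 0 0;-1.5 0 1.5 0 0 0 0;0 0 0 0 0 0 0'| grep -E 'pos|force'; python3 q.py .515 .1345 .01
```

```text
position: [0.513, 0.1331, 0.2033]
force: [0.1, 0.2, 0.7]
grasp_force: 30.0
position: [0.5131, 0.1331, 0.1979]
force: [-0.0, -0.0, -0.4]
grasp_force: 30.0
position: [0.5131, 0.1331, 0.1931]
force: [-0.4, -0.0, -0.4]
grasp_force: 30.0
foot [0.5148 0.1343 0.0259] u [ 0. -0.  1.] j [-14.4  27.1 128.4 106.   32.3 -55.9] F [-0.4 -0.  -0.4]
shift [-11.   -0.2  11.5] down [-0.706 -0.003  0.708] X [0.597 0.536 0.597] Y [ 0.382 -0.844  0.376] upright turn [-0.  0. -0.]
```

```bash
for i in 1; do python3 -m jog '-2 0 2 0 0 0 0;-2 0 2 0 0 0 0;0 0 0 0 0 0 0' | grep -E 'pos|force';done;python3 -m jog '-1.5 0 1.5 0 0 0 0;-1.5 0 1.5 0 0 0 0;0 0 0 0 0 0 0'| grep -E 'pos|force'; python3 q.py .515 .1345 .007
```

```text
position: [0.5131, 0.133, 0.1873]
force: [0.3, -0.5, -0.6]
grasp_force: 30.0
position: [0.5132, 0.133, 0.1832]
force: [0.0, 0.2, -0.2]
grasp_force: 30.0
foot [0.5149 0.1342 0.0161] u [ 0. -0.  1.] j [-14.4  28.8 128.9 109.2  32.9 -59.7] F [ 0.   0.2 -0.2]
shift [-6.2 -0.3  6.6] down [-0.706 -0.004  0.708] X [0.597 0.536 0.597] Y [ 0.382 -0.844  0.376] upright turn [-0.  0. -0.]
```

```bash
python3 -m jog '-1.5 0 1.5 0 0 0 0;-1 0 1 0 0 0 0;0 0 0 0 0 0 0'| grep -E 'pos|force'; python3 q.py .515 .1345 .007
```

```text
position: [0.5132, 0.133, 0.1797]
force: [0.5, 0.4, -1.3]
grasp_force: 30.0
foot [0.5149 0.1341 0.0126] u [ 0. -0.  1.] j [-14.4  29.4 129.  110.3  33.2 -61. ] F [ 0.5  0.4 -1.3]
shift [-3.7 -0.3  4.1] down [-0.706 -0.004  0.708] X [0.597 0.536 0.597] Y [ 0.382 -0.844  0.376] upright turn [-0.  0. -0.]
```

```bash
python3 -m jog '-1 0 1 0 0 0 0;-.7 0 .7 0 0 0 0;0 0 0 0 0 0 0'| grep -E 'pos|^force';python3 -m jog '-.7 0 .7 0 0 0 0;0 0 0 0 0 0 0'| grep -E 'pos|^force'
```

```text
position: [0.5132, 0.133, 0.1773]
force: [0.1, 0.6, -0.8]
position: [0.5132, 0.133, 0.1764]
force: [0.7, 0.5, -0.9]
```

```bash
python3 -m jog '-.7 0 .7 0 0 0 0;0 0 0 0 0 0 0'| grep -E 'pos|^force'; python3 -m jog '-.5 0 .5 0 0 0 0;0 0 0 0 0 0 0'| grep -E 'pos|^force'; python3 q.py .515 .1345 .007
```

```text
position: [0.5134, 0.1331, 0.1757]
force: [0.5, 0.2, 1.6]
position: [0.5137, 0.1332, 0.1754]
force: [-0.3, -0.1, 4.9]
foot [0.5158 0.1346 0.0083] u [-0.002 -0.001  1.   ] j [-14.4  30.2 129.2 111.9  33.7 -62.8] F [-0.3 -0.1  4.9]
shift [-1.5 -0.4  0.4] down [-0.708 -0.004  0.707] X [0.595 0.536 0.599] Y [ 0.381 -0.844  0.377] upright turn [ 0.    -0.003 -0.   ]
```

Force rose to 4.9 N just where the floor should be, with the foot at about z=0.008. I'll ease off, open the fingers and back out along them.

```bash
python3 -m jog '.3 0 -.3 0 0 0 0;0 0 0 0 0 0 14;0 0 0 0 0 0 18;0 0 0 0 0 0 24;0 0 0 0 0 0 30;0 0 0 0 0 0 34;0 0 0 0 0 0 34;0 0 0 0 0 0 34;0 0 0 0 0 0 34'
python3 - <<'E'
from h import *
e=capture("side")
print([(n,np.round(r["at"],3),round(r["conf"],2)) for n in("tool_foot","tool_grip","crock") for r in place_of("side",n)])
cv2.imwrite("pics/s6.png",cv2.resize(e["color"][130:270,270:450],(720,560),interpolation=cv2.INTER_CUBIC)[:,:,::-1])
E
```

```text
time_s: 22.2
position: [0.5132, 0.133, 0.1752]
tcp_rot: [[0.596, 0.536, 0.597], [0.382, -0.844, 0.376], [0.706, 0.004, -0.708]]
force: [1.0, 1.0, 0.0]
opening: 0.394
grasp_force: 0.0
[('tool_grip', array([0.515, 0.134, 0.172]), 0.6), ('tool_grip', array([ 0.635,  0.367, -0.002]), 0.48), ('crock', array([ 0.507,  0.152, -0.002]), 0.93), ('crock', array([0.524, 0.283, 0.001]), 0.87)]
```

View pics/s6.png

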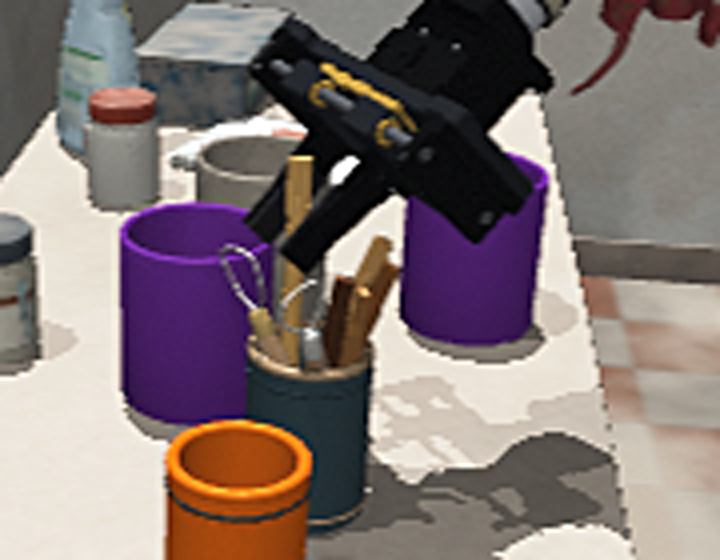

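The tool stands upright at (300,240) between the open fingers, with the other tools undisturbed. I'll back out along the fingers.

```bash
python3 -m jog '0 0 -8 0 0 0 34;0 0 -12 0 0 0 34;0 0 -20 0 0 0 34;0 0 -25 0 0 0 34;0 0 -25 0 0 0 34;0 0 -25 0 0 0 34;10 0 -20 0 0 0 34;0 0 0 0 0 0 34;0 0 0 0 0 0 34;0 0 0 0 0 0 34'
python3 - <<'E'
from h import *
e=capture("side");d=capture("wrist")
for c in("side","wrist"): print([(n,np.round(r["at"],3),round(r["conf"],2)) for n in("tool_foot","tool_grip","crock","pot","loop_a","wood_a") for r in place_of(c,n)])
cv2.imwrite("pics/s7.png",np.hstack([cv2.resize(e["color"][150:270,310:400],(400,533),interpolation=cv2.INTER_CUBIC),cv2.resize(d["color"][:,150:450],(400,533))])[:,:,::-1])
E
```

```text
time_s: 23.65
position: [0.4383, 0.0863, 0.2771]
tcp_rot: [[0.597, 0.537, 0.596], [0.382, -0.844, 0.377], [0.705, 0.002, -0.709]]
force: [0.3, 0.1, 0.3]
opening: 0.392
grasp_force: 0.0
[('tool_grip', array([0.516, 0.135, 0.174]), 0.48), ('crock', array([0.507, 0.153, 0.   ]), 0.86), ('crock', array([ 0.522,  0.282, -0.   ]), 0.84), ('crock', array([ 0.702, -0.333, -0.002]), 0.41), ('crock', array([ 0.635,  0.368, -0.004]), 0.37), ('pot', array([ 0.402, -0.126, -0.002]), 0.78), ('pot', array([ 0.554, -0.126, -0.   ]), 0.68), ('pot', array([0.581, 0.025, 0.004]), 0.62), ('loop_a', array([0.498, 0.164, 0.083]), 0.67), ('loop_a', array([0.51 , 0.156, 0.086]), 0.6)]
[('tool_grip', array([0.518, 0.135, 0.004]), 0.74), ('tool_grip', array([0.518, 0.137, 0.17 ]), 0.56), ('crock', array([ 0.528,  0.277, -0.002]), 0.86), ('loop_a', array([0.509, 0.154, 0.086]), 0.68), ('wood_a', array([0.529, 0.158, 0.009]), 0.48)]
```

View pics/s7.png

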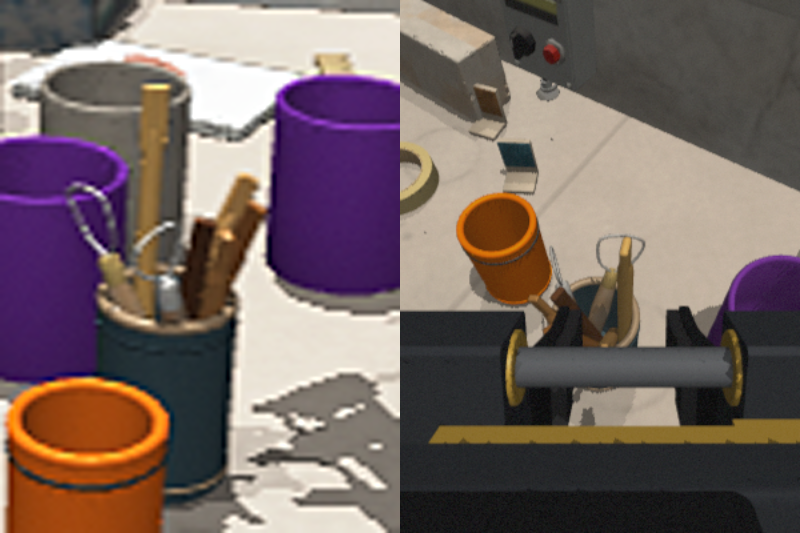

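The tool stands upright in the crock at (153,200) in the left panel, all the tools are in place, and the gripper is clear.

```bash
python3 -c "
from rig import *
print(hand_in())"
```

```text
the job is handed in; nothing more can be done
None
```

I handed the job in with the boxwood tool standing foot down on the crock's floor and released; the last pictures show the other tools, crock and pot undisturbed, but hand-in returned no verdict.

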